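# Refit the control card of the test kiln's controller

### The job

The controller of the test kiln lies open on the bench with its control card partly drawn out of the guides. With both levers still open, push the card's front plate gently, without forcing it, to slide the card along its guides until you clearly feel it press against the connector; then swing both ejector levers fully inward so that they drive the card home, and leave the things around it where they are.

Things in the scene. Friction and masses are not known exactly. Their poses are not given: they have to be found in the camera images.
- chassis: Open grey chassis fixed to the bench; base plate 245 x 160 x 6 mm from x = -50 to 195. Origin on the bench, under the middle of the card's front face when the card is home; x = the way the card slides in (away from the robot), y left, z up. Side walls at y = +-78 mm from x = 14 back, 44 mm high; rear wall 55 mm. In front of x = 6 mm only the guides' low rails, card and levers stand above the base.
- guides (a point): Point midway between the front ends of the two black card guides, 20 mm above the bench at chassis x = 6 mm. The guides run at chassis y = +-55 mm from x = 6 to 140 mm, tops 29.5 mm above the bench; their lower rails (y = +-50 to +-63 mm, tops at 20 mm) reach forward to x = -50 mm and carry the card. The card already sits in them.
- socket (a point): Middle of the card's rear edge when home (chassis x = 140, 24 mm up). The floating white connector with brass contacts waits here; where the card meets it is not measured and differs each time: 4 to 14 mm before home. Contacts yield as a spring (1 N at first touch, then 4 N per mm for 2 mm), then it is stiff and gives way only to about 18 N, which is the levers' work.
- card: Green card 110 wide, 140 long, 4 mm thick, 0.13 to 0.25 kg, flat in the guides, 1.5 mm play. Upright aluminium front plate 108 wide, 4 thick, 21 to 46 mm above the bench. Origin: middle of the plate's front face, 20 mm above the bench; axes as the chassis. Home at chassis x = 0; starts 25 to 60 mm out (x negative); slides with 1 to 2 N. Pressing with 4 to 8 N is clear contact; over 12 N is forcing it.
- left_lever (a joint): Left (+y) lever angle, rad: 0 = arm points out to chassis -x; grows swinging inward; 1.57 = closed, arm across the front plate towards -y; stop 1.60. Starts open, -0.35 to 0. Arm 58 long, 10 wide, 24 to 38 mm above the bench. A 14 mm round cam 18 mm from the hinge drives the plate over the last 0.9 rad, home at 1.57. Stiff, stays where left: about 4 N at the tab, up to 12 N driving.
- right_lever (a joint): The same for the right (-y) lever, mirrored: closed, its arm points to chassis +y.
- left_hinge (a point): On the left lever's vertical hinge axis, top of its hub, 40 mm above the bench; chassis x = -7, y = +68 mm. Fixed to the chassis.
- right_hinge (a point): The same for the right lever; chassis x = -7, y = -68 mm.
- left_tab (a point): Centre of the top of the left lever's upright round tab, 12 mm across, 56 mm from the hinge, 64 mm above the bench.
- right_tab (a point): The same for the right lever.
- tub_a: Lidded plastic tub, 72 mm across, 55 mm high, standing left of the chassis's rear half; leave it. Origin under its centre.
- screwdriver: Screwdriver lying right of the chassis's rear half; leave it.
- tub_b: Another such tub, to the left of the bench; leave it.
- mug: Mug to the left; leave it.
- tile_a: Flat white glaze test tile 100 x 50 x 8 mm lying to the right; leave it.
- tile_b: Flat brown test tile of the same size lying to the right; leave it.
- brush: Brush lying to the right; leave it.
Not all that is in view belongs to the job. There is more than one size of the card; the job needs the smallest.

How it is judged:
By the outcome, as a careful person would: the job done as asked, in the order asked, and still so for the second after the job is handed in, with the robot touching nothing.
It also fails if it takes over 64 s, if anything falls off the work surface, if the arm or the gripper's body presses on something with over 40 N, if the wrist force passes 120 N, or if a joint passes its speed limit or range.

### The arm

A 6-joint arm with a two-finger parallel gripper is mounted at the origin on the work surface. World frame = base frame: x ahead of the robot, y to its left, z up, the work surface at z = 0. Lengths are in m, angles in degrees, forces in N, time in s.
With the tool pointing down it reaches from about 0.375 to 0.975 m from the base axis. Payload 3.8 kg.
Tool frame: the origin (TCP) lies midway between the tips of the shut fingers; the grasp point (between the pads) lies 19 mm behind it (ctrl.grip_depth is the distance from the TCP to the grasp point, in m); z points along the fingers, y is the line along which they close (so a half turn about z gives the same grasp; the last joint's range is limited). The gripper opens to 88 mm and grips with 3 to 60 N. Pads are 18 mm wide; open, the fingers measure 123 mm over their backs; the gripper's body (75 mm by 187 mm) begins 45 mm behind the grasp point.
Start: joints at [74.891, 15.12, 91.902, -0, 72.978, -2.114], TCP at [0.152, 0.658, 0.239] pointing down, gripper open.
Joint ranges: [-150.88, 150.88], [-54.13, 125.18], [17.81, 147.31], [-75.09, 255.09], [0, 152.58], [-146.25, 146.25]. Speed limits (degrees/s): [147.25, 147.25, 180, 180, 180, 180].

### API

Orientations are given as [roll, pitch, yaw] about the fixed x, y, z axes, in that order (R = Rz(yaw) Ry(pitch) Rx(roll)).
In Python, from station import ctrl gives the robot as it stands.
- The arm moves only by the tool play_rows, never from a script. Its argument "series" is a list of rows, each a list of 6 numbers: the shift along the tool's x, y, z normalised to -1 to 1, where 1 is 800 mm, then the turn, a rotation vector about the tool's x, y, z normalised to -1 to 1, where 1 is 360 degrees. In form: [[dx, dy, dz, ax, ay, az], ...]. A call has 1 to 12 rows; each row is the pose to reach, as a shift and turn from the pose commanded when the call began, along the tool's axes at that moment, turning the shorter way round; what a row does not reach only later rows make up. A row lasts 1/8 s, in which the tool goes at most 62.5 mm and 10.7 degrees, less where a joint would pass 70% of its speed; a pose out of reach is approached as far as the arm can. A call with a number of a shift or a turn outside -1 to 1 is refused whole. A call with a gripper value outside its range is refused whole. "jaw" is the gripper's target within -1 to 1 (fully open at 1, half-way at 0, shut at -1), set as the call begins (left out, the last holds). The fingers move at their own pace and stop on an object; the grip force is fixed at half the most. Time passes only in rows, so rows that repeat a pose let the fingers close. It gives the time, the measured TCP pose, the force, the opening and the grip force at its end, in the units of the state.
- ctrl.get_obs(): the state, without advancing time (a new reading comes with each control period).
- ctrl.capture(name): name is "scene" or "top"; returns (picture, depth): 400x640x3 uint8, red, green, blue; 400x640 float32, m along the optical axis (not along the pixel's ray), 0 where there is no reading.
- ctrl.camera_model(name): a dict with "mtx" (3x3 intrinsics, pixels), "k1" (the pictures are not rectified: a ray, as slopes to the right and down, at radius r is drawn at 1 + k1 r^2 times it, then the intrinsics apply), "world_to_cam" (4x4, takes a point from world to camera coordinates). Camera axes: x right, y down, z forward; pixel columns grow to the right and rows downward; lengths in m; the calibration is good to about 2 mm. A picture is of the moment at which its call begins. camera_model takes no time and is no camera call.
- ctrl.job_done(): hands the job in; it is judged then, once.
The state is a dict: "time": time; "qpos": joint angles; "joint_velocities": joint speeds; "tau": joint torques, N m; "eef_pos": TCP position; "ee_rot": TCP orientation; "wrist_force": force on the tool from outside, world axes, zero at the start; "wrist_torque": the same for the moment, N m; "width": finger opening in m; "gripper_force": force on a finger pad.
Only numpy, scipy, OpenCV 4.12 (cv2) and the standard library are available. Lean on these libraries where they do the work, as an engineer would, in place of code of your own. Each camera call takes 0.05 s, during which the arm holds its last target. There are 200 camera calls.

## Working session

There is one attempt and no reset: what is moved stays moved. The work goes in short steps, Python scripts to look and compute and a tool call to move; the robot and the scene stay as the last step left them, time stands still between calls to the robot, and variables do not carry over. Pictures are saved under pics/ and viewed, at most 10 in all, crops included, and the job is handed in when it is done.

Besides the shell and the picture viewer there is one more tool, called after "Call:" in YAML: its name, and indented under it one key for each argument. play_rows: Moves the arm, as the interface text tells. Scaled input: -1 to 1 covers 800 mm each way for a shift and 360 degrees each way for a turn. Its arguments: {"type":"object","properties":{"series":{"type":"array"},"jaw":{"type":"number"}},"required":["series"]}

```bash
ls; mkdir -p pics
cat > h.py <<'E'
import numpy as np, cv2
from station import ctrl
from scipy.spatial.transform import Rotation as R
def cap(n,f):
    p,d=ctrl.capture(n); cv2.imwrite('pics/'+f+'.png',p[:,:,::-1]); np.save('pics/'+f+'.npy',d); return p,d
def ray(n,uv):
    c=ctrl.camera_model(n); K=np.array(c['mtx']); k=c['k1']; T=np.array(c['world_to_cam'])
    s=cv2.undistortPoints(np.array(uv,float).reshape(-1,1,2),K,np.array([k,0,0,0.]))[:,0]
    d=np.c_[s,np.ones(len(s))]@T[:3,:3]; o=-T[:3,:3].T@T[:3,3]
    return o,d
def onz(n,uv,z):
    o,d=ray(n,uv); return o+d*((z-o[2])/d[:,2])[:,None]
def cloud(n,dep):
    h,w=dep.shape; u,v=np.meshgrid(np.arange(w),np.arange(h))
    o,d=ray(n,np.stack([u,v],-1).reshape(-1,2)); return (o+d*dep.reshape(-1,1)).reshape(h,w,3)
E
python3 - <<'E'
from h import *
for n in('scene','top'): cap(n,n+'0'); print(n,ctrl.camera_model(n))
print(ctrl.get_obs())
E
```

```text
pics
scene {'mtx': array([[403.77421553,   0.        , 320.13924238],
       [  0.        , 403.77421553, 201.10008437],
       [  0.        ,   0.        ,   1.        ]]), 'k1': -0.08269074052118676, 'world_to_cam': array([[-0.65004083,  0.75973141,  0.01597184,  0.3286404 ],
       [ 0.55890361,  0.49223797, -0.6673294 , -0.25745868],
       [-0.51485306, -0.42486464, -0.74459141,  1.55242239],
       [ 0.        ,  0.        ,  0.        ,  1.        ]])}
top {'mtx': array([[505.55320436,   0.        , 317.5275913 ],
       [  0.        , 505.55320436, 197.28077688],
       [  0.        ,   0.        ,   1.        ]]), 'k1': 0.011776773545859784, 'world_to_cam': array([[ 1.23803737e-03, -9.99899142e-01, -1.41482227e-02,
         1.71735069e-02],
       [-9.98211232e-01, -3.90018068e-04, -5.97844759e-02,
         5.47872519e-01],
       [ 5.97729281e-02,  1.41969302e-02, -9.98111038e-01,
         1.65629117e+00],
       [ 0.00000000e+00,  0.00000000e+00,  0.00000000e+00,
         1.00000000e+00]])}
{'time': 0.1, 'qpos': array([ 7.48907958e+01,  1.51649922e+01,  9.19731772e+01,  2.92008866e-04,
        7.29786631e+01, -2.11512694e+00]), 'joint_velocities': array([ 0.00702458, -0.12588509, -0.01833478, -0.0811551 , -0.01386896,
       -0.07748499]), 'tau': array([ 7.53283657e-04, -5.03613353e+01, -3.58072793e+01,  7.30969082e-02,
        2.31726933e-02, -3.54411804e-05]), 'eef_pos': array([0.15161547, 0.65708646, 0.23751313]), 'ee_rot': array([-1.79883257e+02, -4.59085091e-03,  1.67005832e+02]), 'wrist_force': array([0.13018793, 0.65125909, 0.15184087]), 'wrist_torque': array([ 0.02576379,  0.02090053, -0.00682029]), 'gripper_force': 0.0, 'width': 0.08800546464700185}
```

View pics/top0.png

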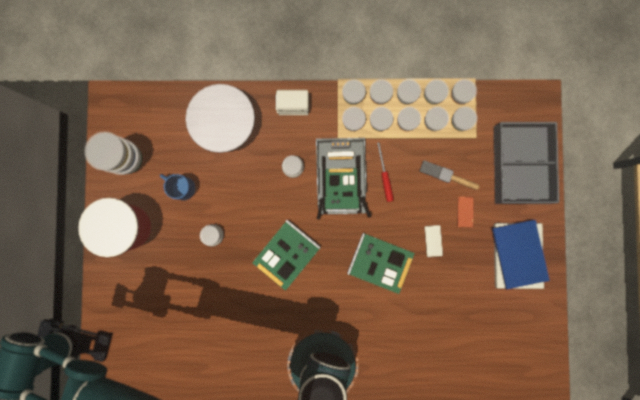

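View pics/scene0.png

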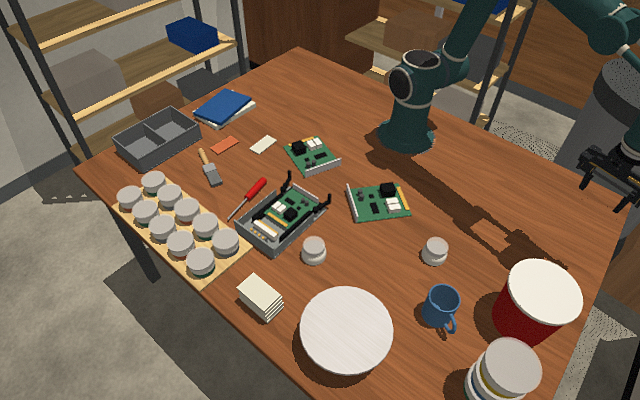

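The top view shows the chassis centred near (342,177). Its front faces the robot, with both black levers open at about (321,212) and (368,212). Two loose cards lie in front at (287,253) and (381,263). The scene view agrees: chassis at (283,218), lever tabs at about (289,175) and (327,197).

Run:
```python
from h import *
p=cv2.imread('pics/top0.png'); d=np.load('pics/top0.npy'); C=cloud('top',d)
a=cv2.resize(p[125:230,300:390],None,fx=6,fy=5.7,interpolation=cv2.INTER_CUBIC)
s=cv2.imread('pics/scene0.png')[160:265,225:345]
cv2.imwrite('pics/ctop.png',a); cv2.imwrite('pics/cscene.png',cv2.resize(s,None,fx=6,fy=5.7,interpolation=cv2.INTER_CUBIC))
# chassis front/hint: base corners etc
hsv=cv2.cvtColor(p,cv2.COLOR_BGR2HSV)
g=((hsv[...,1]<60)&(hsv[...,2]>60)).astype(np.uint8); g[:130]=0;g[225:]=0;g[:,:308]=0;g[:,376:]=0
print(cv2.minAreaRect(np.argwhere(g)[:,::-1].astype(np.float32)))
for r in range(130,222,4): print(r,' '.join('%3d'%(1000*z) for z in C[r,312:376:2,2]))
```

```text
((341.0157775878906, 175.61497497558594), (75.05225372314453, 48.445621490478516), 88.53119659423828)
130   1  -4  -8  -2   0   5   3  -4   5  -1   0  -1   2  15  11  15  12  13  19  34  42  39  35   7  12  12  11  11  12  13  10  18
134  -1   5   1   0  -7  -2   0  -4   2  -3   2 1686  -4  12  14  15  16  16  10  18   6  13  12  16   7  14  15   5  12  17   2  11
138   3  -9   0   3   0   0  -1  -4  -3  -2   0   3  53  55  53  55  58  55  57  53  59  51  51  55  52  57  53   2   0   4   5  -1
142   2   1  45  21  18  15   9  12   8  15  46  38  29  34  40  35  30  39  37   6   0   6   1   9  -3   6  37 -11   4  -8  -5  -2
146   2  -5  34   3   3   0   4   5  -3   9  31  41  38  29  45  35  35  34  35   7   5   0   4   8  10   6  46  -2   5   0  -3  -6
150   5  -1  42   8   6   5   2   4   0   5   5   9   9  15   3   7  10   4   5   3   1   5   2   0   0   5  39   8   0  -1  -2  -9
154  -3  -2  47   8   5   7   7   7  40  29 1686  35  32  29  26  38  31  38  34  28  34   1   7   3   2   3  38  -4  -1  -5   0   2
158  -9  -1  38   0   0  31  30   2   3  26  31  22  34  30  24  35  21 
[... 1339 characters left out ...]
  28  27  35  36  36  -2  -6   4   4   6
202   1   1   0   4  39  42  23  27  23  25  39  36  31  39  17  21  18  28  23  19  21  26  29  22  15  37  31   2   6   0   0  -6
206  -3  -8  -3  38  36   0  19  24  26  30  21  25  19  24  24  20  20  21  22  26  26  25  27  21  17   9  45  42  -4  -2   5   5
210   0  -8  -2  31  30  10  17  45  44  48  44  43  37  50  48  44  47  48  43  45  49  47  41  47  15  10   5  38  28   5  -2   0
214   5   0   0  39  30   9   0  -5   6  -6  -4   0  -2   2  -1  -1   4  -1   0   6  -2   0  -6  -5   2   0   0   0  61  62   3   0
218  -1  -1   4  62  -5  -1   7  -2  -4  -5   0  -2   0   3   0  -5  -3   0  -4  -1   2  -3   2  -1   5  -6   1   3  -1   0   3  -2
```

View pics/ctop.png

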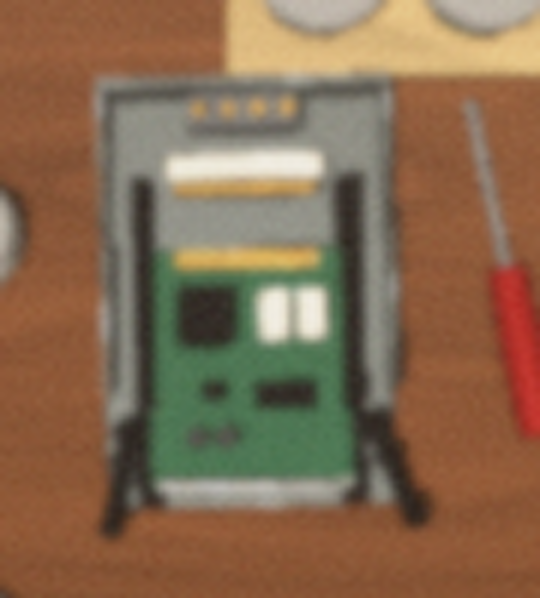

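View pics/cscene.png

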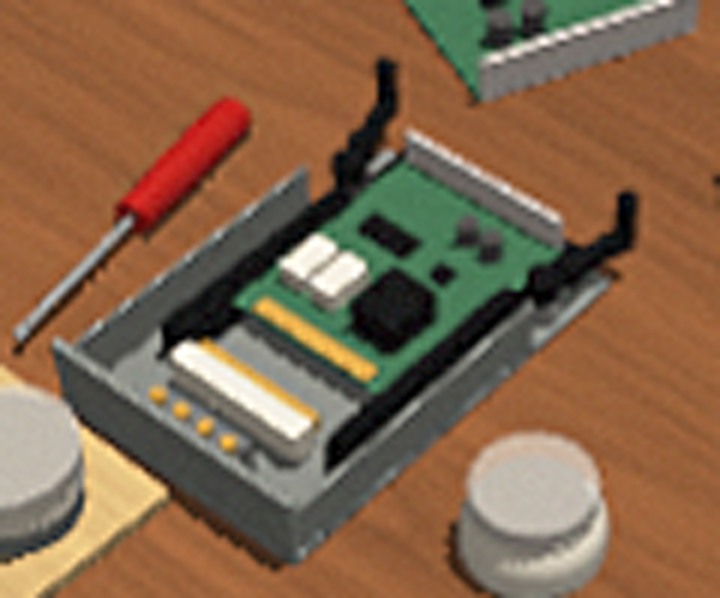

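The crops show the tabs at top pixels (318.8,217) and (369.7,215), the hubs at (321.3,198.7) and (362.3,198.7), and the plate's top edge along row ~210. In the scene view the tabs are at (329.5,194.6) and (289.3,171.4), and the plate top runs from (293,183) to (319,198). Next I triangulate these points.

```bash
cat >> h.py <<'E'
def tri(a,b):
    o1,d1=ray('top',[a]); o2,d2=ray('scene',[b]); d1=d1[0]/np.linalg.norm(d1);d2=d2[0]/np.linalg.norm(d2)
    t=np.linalg.lstsq(np.c_[d1,-d2],o2-o1,rcond=None)[0]; p,q=o1+t[0]*d1,o2+t[1]*d2
    return (p+q)/2,np.linalg.norm(p-q)
E
python3 - <<'E'
from h import *
np.set_printoptions(precision=4,suppress=True)
t=lambda x,y:(300-.42+x/6,125-.42+y/5.7)
s=lambda x,y:(225-.42+x/6,160-.42+y/5.7)
for n,a,b,z in [('Ltab',t(113,527),s(628,200),.064),('Rtab',t(419,515),s(386,67),.064),
 ('plateL',t(162,485),s(563,217),.046),('plateR',t(355,482),s(408,132),.046),
 ('rearL',t(98,78),s(295,510),.055),('rearR',t(392,78),s(55,342),.055),
 ('Lhub',t(127,424),s(543,285),.04),('Rhub',t(377,420),s(350,165),.04),
 ('cardrearL',t(153,250),s(375,383),.024),('cardrearR',t(342,250),s(235,305),.024)]:
    print(n,*tri(a,b),onz('top',[a],z)[0],onz('scene',[b],z)[0])
E
```

```text
Ltab [0.4813 0.0146 0.0581] 0.001140187921008037 [0.4815 0.014  0.064 ] [0.4853 0.0184 0.064 ]
Rtab [ 0.4887 -0.1499  0.0589] 0.00042490214223404556 [ 0.4884 -0.1493  0.064 ] [ 0.4925 -0.1463  0.064 ]
plateL [ 0.5048 -0.0109  0.0453] 0.0033626246781306253 [ 0.5058 -0.0122  0.046 ] [ 0.5043 -0.0091  0.046 ]
plateR [ 0.5077 -0.1167  0.0426] 2.3463514401252546e-05 [ 0.5076 -0.1165  0.046 ] [ 0.5101 -0.1143  0.046 ]
rearL [0.7376 0.0242 0.0492] 0.004091815232581421 [0.738  0.0226 0.055 ] [0.739 0.029 0.055]
rearR [ 0.7392 -0.1376  0.0496] 0.0013689101386453538 [ 0.7378 -0.1367  0.055 ] [ 0.7421 -0.1342  0.055 ]
Lhub [0.5407 0.0076 0.0335] 0.0019035053631945575 [0.541  0.0068 0.04  ] [0.5444 0.012  0.04  ]
Rhub [ 0.5428 -0.1285  0.035 ] 0.0023182651184868496 [ 0.5433 -0.1289  0.04  ] [ 0.5454 -0.124   0.04  ]
cardrearL [ 0.6436 -0.0091  0.0318] 0.00470185715566591 [ 0.6429 -0.0073  0.024 ] [ 0.6408 -0.0154  0.024 ]
cardrearR [ 0.6443 -0.1123  0.0149] 0.001198343596767622 [ 0.6428 -0.1113  0.024 ] [ 0.6495 -0.1067  0.024 ]
```

```bash
cat >> h.py <<'E'
O=np.array([.544,-.0615,0]); YAW=1.0
def ch(x,y,z): return O+R.from_euler('z',YAW,degrees=True).apply(np.array([x,y,z])/1000)
def row(cp,cyaw,tp,tyaw):
    A=R.from_euler('xyz',[180,0,cyaw],degrees=True); B=R.from_euler('xyz',[180,0,tyaw],degrees=True)
    return np.round(np.r_[A.inv().apply(tp-cp)/.8,(A.inv()*B).as_rotvec(degrees=True)/360],4)
def st():
    o=ctrl.get_obs(); p=R.from_euler('z',-YAW,degrees=True).apply(o['eef_pos']-O)*1000
    print('t',o['time'],'chassis',p.round(1),'rot',o['ee_rot'].round(2),'F',o['wrist_force'].round(2),'w',o['width'],'q',o['qpos'].round(0))
E
python3 - <<'E'
from h import *
print(row(np.array([.152,.658,.239]),167,ch(-72,-1,239),181), ch(-72,-1,239))
E
```

```text
[-0.5927 -0.7891 -0.      0.      0.     -0.0389] [ 0.47202842 -0.06375642  0.239     ]
```

Call:
play_rows:
  series:
    - [-0.593,-0.789,0,0,0,-0.0389]
    - [-0.593,-0.789,0,0,0,-0.0389]
    - [-0.593,-0.789,0,0,0,-0.0389]
    - [-0.593,-0.789,0,0,0,-0.0389]
    - [-0.593,-0.789,0,0,0,-0.0389]
    - [-0.593,-0.789,0,0,0,-0.0389]
    - [-0.593,-0.789,0,0,0,-0.0389]
    - [-0.593,-0.789,0,0,0,-0.0389]
    - [-0.593,-0.789,0,0,0,-0.0389]
    - [-0.593,-0.789,0,0,0,-0.0389]
    - [-0.593,-0.789,0,0,0,-0.0389]
    - [-0.593,-0.789,0,0,0,-0.0389]
  jaw: -1

```text
time: 1.6
eef_pos: [0.4562, -0.0299, 0.2386]
ee_rot: [180.0, 0.0, -179.0]
wrist_force: [0.8, 0.7, 0.8]
width: 0.0003
gripper_force: 0.0
```

Call:
play_rows:
  series:
    - [-0.019,-0.042,0.075,0,0,0]
    - [-0.019,-0.042,0.15,0,0,0]
    - [-0.019,-0.042,0.15,0,0,0]
    - [-0.019,-0.042,0.15,0,0,0]

```text
time: 2.1
eef_pos: [0.472, -0.0609, 0.1195]
ee_rot: [180.0, -0.0, -179.0]
wrist_force: [-0.4, -0.7, 0.9]
width: 0.0007
gripper_force: 0.0
```

Run:
```python
from h import *
st()
p,d=cap('scene','s1'); q,d2=cap('top','t1')
a=cv2.resize(p[100:265,225:345],None,fx=4,fy=3.6,interpolation=cv2.INTER_CUBIC)
cv2.imwrite('pics/s1c.png',a)
```

```text
t 2.1 chassis [-71.9   1.9 119.5] rot [ 1.7999e+02 -1.0000e-02 -1.7897e+02] F [-0.4  -0.72  0.92] w 0.0007015151076019756 q [ -10.   -0.  123.    0.   58. -101.]
```

View pics/s1c.png

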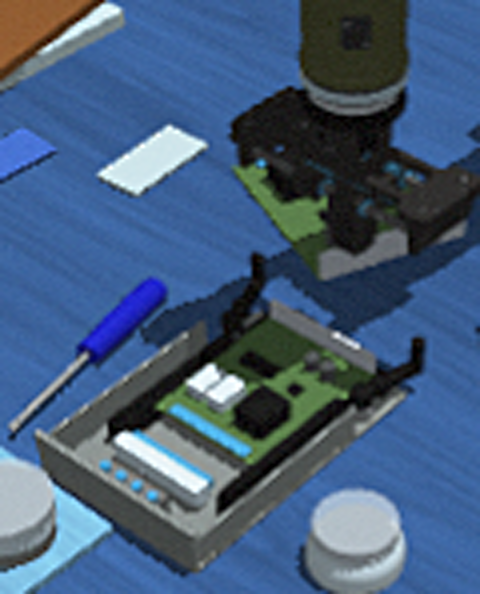

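The gripper (at about (350,170) in this crop) hangs in front of the plate and clear of the tabs. I descend in front of the plate, then advance.

Call:
play_rows:
  series:
    - [0,-0.0035,0.05,0,0,0]
    - [0,-0.0035,0.107,0,0,0]
    - [0,-0.0035,0.107,0,0,0]
    - [0,-0.0035,0.107,0,0,0]
    - [0,-0.0035,0.107,0,0,0]

```text
time: 2.82
eef_pos: [0.4743, -0.0642, 0.0359]
ee_rot: [-179.9, 0.3, -179.0]
wrist_force: [-0.2, -0.0, -0.5]
width: 0.0005
gripper_force: 0.0
```

Run:
```python
from h import *
st()
```

```text
t 2.825 chassis [-69.7  -1.5  35.9] rot [-179.94    0.28 -178.97] F [-0.24 -0.03 -0.51] w 0.0004812686021459257 q [ -11.    7.  126.    0.   47. -102.]
```

Call:
play_rows:
  series:
    - [-0.00375,0,0,0,0,0]
    - [-0.0075,0,0,0,0,0]
    - [-0.01125,0,0,0,0,0]
    - [-0.015,0,0,0,0,0]
    - [-0.01875,0,0,0,0,0]
    - [-0.0225,0,0,0,0,0]
    - [-0.02625,0,0,0,0,0]
    - [-0.03,0,0,0,0,0]
    - [-0.03,0,0,0,0,0]

```text
time: 3.95
eef_pos: [0.496, -0.0635, 0.033]
ee_rot: [180.0, -0.0, -179.0]
wrist_force: [-0.8, 0.6, -0.9]
width: 0.0003
gripper_force: 0.0
```

Call:
play_rows:
  series:
    - [-0.0025,0,0,0,0,0]
    - [-0.005,0,0,0,0,0]
    - [-0.0075,0,0,0,0,0]
    - [-0.01,0,0,0,0,0]
    - [-0.0125,0,0,0,0,0]
    - [-0.015,0,0,0,0,0]
    - [-0.015,0,0,0,0,0]

```text
time: 4.82
eef_pos: [0.5083, -0.0633, 0.0332]
ee_rot: [-180.0, 0.0, -179.0]
wrist_force: [-0.8, -0.2, 0.1]
width: 0.0006
gripper_force: 0.0
```

Run:
```python
from h import *
st()
p,d=cap('top','t2'); a=p[125:230,300:390,::-1]
cv2.imwrite('pics/t2c.png',cv2.resize(a,None,fx=6,fy=5.7,interpolation=cv2.INTER_CUBIC)); st()
```

```text
t 4.825 chassis [-35.7  -1.2  33.2] rot [-1.7999e+02  4.0000e-02 -1.7899e+02] F [-0.82 -0.16  0.11] w 0.0005741652461099759 q [ -10.   10.  122.    0.   48. -101.]
t 4.875 chassis [-35.7  -1.2  33.3] rot [-1.7999e+02  4.0000e-02 -1.7899e+02] F [0.99 0.52 0.05] w 0.0004380406528977059 q [ -10.   10.  122.    0.   48. -101.]
```

View pics/t2c.png

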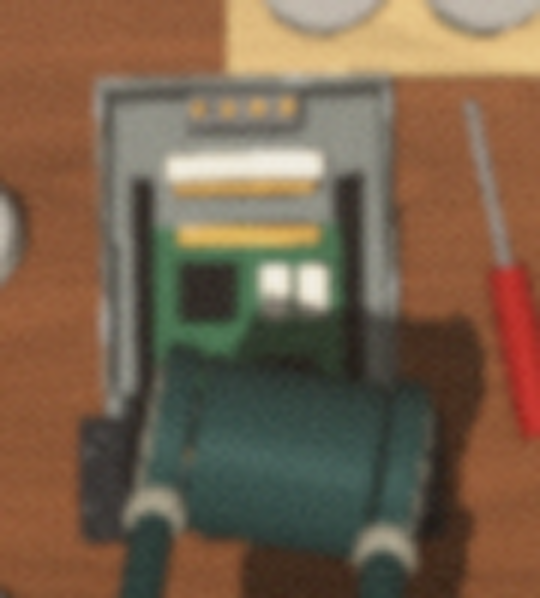

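The card has slid in about 12 mm: its gold edge moved from crop row 258 to 236. I continue slowly.

Call:
play_rows:
  series:
    - [-0.0019,0,0,0,0,0]
    - [-0.0038,0,0,0,0,0]
    - [-0.0056,0,0,0,0,0]
    - [-0.0075,0,0,0,0,0]
    - [-0.0094,0,0,0,0,0]
    - [-0.0094,0,0,0,0,0]

```text
time: 5.62
eef_pos: [0.5158, -0.0632, 0.0331]
ee_rot: [-180.0, 0.0, -179.0]
wrist_force: [-1.4, 0.0, 0.8]
width: 0.0006
gripper_force: 0.2
```

Call:
play_rows:
  series:
    - [-0.00125,0,0,0,0,0]
    - [-0.00125,0,0,0,0,0]

```text
time: 5.88
eef_pos: [0.5165, -0.0632, 0.0331]
ee_rot: [-180.0, 0.0, -179.0]
wrist_force: [-0.2, 0.3, 1.0]
width: 0.001
gripper_force: 0.4
```

Call:
play_rows:
  series:
    - [-0.00125,0,0,0,0,0]
    - [-0.00125,0,0,0,0,0]

```text
time: 6.12
eef_pos: [0.5176, -0.0631, 0.0331]
ee_rot: [-180.0, 0.0, -179.0]
wrist_force: [-0.1, -0.5, -0.3]
width: 0.0005
gripper_force: 0.3
```

Call:
play_rows:
  series:
    - [-0.00125,0,0,0,0,0]
    - [-0.00125,0,0,0,0,0]

```text
time: 6.38
eef_pos: [0.5186, -0.0631, 0.0331]
ee_rot: [-180.0, 0.0, -179.0]
wrist_force: [-0.7, -0.2, -0.1]
width: 0.0006
gripper_force: 0.3
```

Call:
play_rows:
  series:
    - [-0.00125,0,0,0,0,0]
    - [-0.00125,0,0,0,0,0]

```text
time: 6.62
eef_pos: [0.5196, -0.0631, 0.0331]
ee_rot: [-180.0, 0.0, -179.0]
wrist_force: [-0.4, 0.3, -0.4]
width: 0.0003
gripper_force: 0.3
```

Call:
play_rows:
  series:
    - [-0.00125,0,0,0,0,0]
    - [-0.00125,0,0,0,0,0]

```text
time: 6.88
eef_pos: [0.5206, -0.0631, 0.0331]
ee_rot: [-180.0, 0.0, -179.0]
wrist_force: [-0.8, -0.6, 0.1]
width: 0.0008
gripper_force: 0.3
```

Call:
play_rows:
  series:
    - [-0.00125,0,0,0,0,0]
    - [-0.00125,0,0,0,0,0]

```text
time: 7.12
eef_pos: [0.5216, -0.0631, 0.0331]
ee_rot: [-180.0, 0.0, -179.0]
wrist_force: [-1.0, -0.1, 0.4]
width: 0.0004
gripper_force: 0.4
```

Call:
play_rows:
  series:
    - [-0.00125,0,0,0,0,0]
    - [-0.00125,0,0,0,0,0]

```text
time: 7.38
eef_pos: [0.5226, -0.0631, 0.0331]
ee_rot: [-180.0, 0.0, -179.0]
wrist_force: [-1.0, 0.8, -0.4]
width: 0.0007
gripper_force: 0.4
```

Call:
play_rows:
  series:
    - [-0.001,0,0,0,0,0]
    - [-0.001,0,0,0,0,0]

```text
time: 7.62
eef_pos: [0.5233, -0.063, 0.0331]
ee_rot: [-180.0, 0.0, -179.0]
wrist_force: [-1.1, 0.7, 1.3]
width: 0.0003
gripper_force: 0.5
```

Call:
play_rows:
  series:
    - [-0.001,0,0,0,0,0]
    - [-0.001,0,0,0,0,0]

```text
time: 7.88
eef_pos: [0.5242, -0.063, 0.0331]
ee_rot: [-180.0, 0.0, -179.0]
wrist_force: [-1.7, 0.1, -0.2]
width: 0.0007
gripper_force: 0.4
```

Call:
play_rows:
  series:
    - [-0.001,0,0,0,0,0]
    - [-0.001,0,0,0,0,0]

```text
time: 8.12
eef_pos: [0.525, -0.063, 0.0331]
ee_rot: [-180.0, 0.0, -179.0]
wrist_force: [-0.3, 0.2, 0.5]
width: 0.0004
gripper_force: 0.4
```

Call:
play_rows:
  series:
    - [-0.001,0,0,0,0,0]
    - [-0.001,0,0,0,0,0]

```text
time: 8.38
eef_pos: [0.5258, -0.063, 0.0331]
ee_rot: [-180.0, 0.0, -179.0]
wrist_force: [-1.0, -0.4, -0.0]
width: 0.0004
gripper_force: 0.4
```

Call:
play_rows:
  series:
    - [-0.001,0,0,0,0,0]
    - [-0.001,0,0,0,0,0]

```text
time: 8.62
eef_pos: [0.5264, -0.063, 0.0331]
ee_rot: [-180.0, -0.0, -179.0]
wrist_force: [-0.6, -0.3, 0.4]
width: 0.0007
gripper_force: 0.7
```

Call:
play_rows:
  series:
    - [-0.001,0,0,0,0,0]
    - [-0.001,0,0,0,0,0]

```text
time: 8.88
eef_pos: [0.5265, -0.063, 0.0331]
ee_rot: [180.0, -0.1, -179.0]
wrist_force: [-5.1, -0.7, 4.1]
width: 0.0007
gripper_force: 2.4
```

Call:
play_rows:
  series:
    - [0,0,0,0,0,0]

```text
time: 9.0
eef_pos: [0.5266, -0.063, 0.0331]
ee_rot: [180.0, -0.1, -179.0]
wrist_force: [-6.0, -0.5, 4.4]
width: 0.0002
gripper_force: 2.6
```

Call:
play_rows:
  series:
    - [0,0,0,0,0,0]

```text
time: 9.12
eef_pos: [0.5265, -0.0629, 0.033]
ee_rot: [180.0, -0.1, -179.0]
wrist_force: [-4.7, 0.3, 3.9]
width: 0.0005
gripper_force: 2.6
```

Run:
```python
from h import *
st()
p,d=cap('top','t3'); a=p[125:230,300:390,::-1]
cv2.imwrite('pics/t3c.png',cv2.resize(a,None,fx=6,fy=5.7,interpolation=cv2.INTER_CUBIC)); st()
```

```text
t 9.125 chassis [-17.5  -1.1  33. ] rot [ 1.8000e+02 -7.0000e-02 -1.7898e+02] F [-4.66  0.26  3.92] w 0.000491612339777131 q [ -10.   12.  120.   -0.   48. -101.]
t 9.175 chassis [-17.5  -1.1  33. ] rot [ 1.7999e+02 -7.0000e-02 -1.7899e+02] F [-5.54 -0.56  4.64] w 0.0002650671932652877 q [ -10.   12.  120.   -0.   48. -101.]
```

View pics/t3c.png

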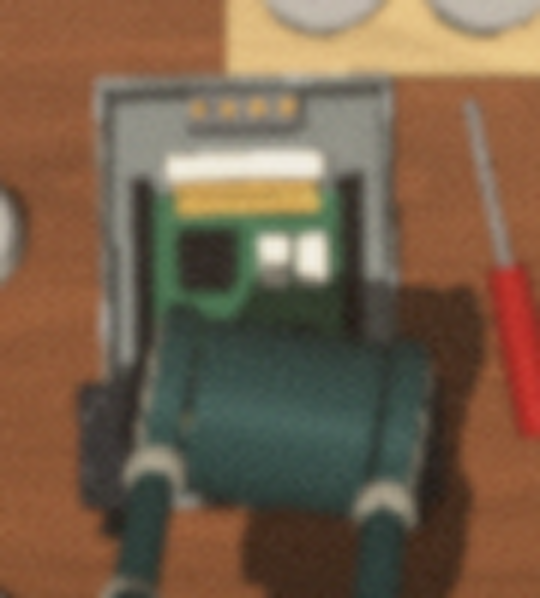

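Card's gold edge now meets the connector's, and the steady press is about 5 N. I add a touch more, then back off.

Call:
play_rows:
  series:
    - [-0.0004,0,0,0,0,0]
    - [-0.0004,0,0,0,0,0]

```text
time: 9.43
eef_pos: [0.5267, -0.063, 0.033]
ee_rot: [180.0, -0.1, -179.0]
wrist_force: [-5.4, 0.1, 4.6]
width: 0.0003
gripper_force: 2.8
```

Call:
play_rows:
  series:
    - [0,0,0,0,0,0]
    - [0,0,0,0,0,0]

```text
time: 9.68
eef_pos: [0.5267, -0.0629, 0.033]
ee_rot: [180.0, -0.1, -179.0]
wrist_force: [-5.3, -0.6, 4.5]
width: 0.0006
gripper_force: 2.8
```

Call:
play_rows:
  series:
    - [-0.0006,0,0,0,0,0]
    - [-0.0006,0,0,0,0,0]

```text
time: 9.93
eef_pos: [0.5268, -0.0629, 0.033]
ee_rot: [180.0, -0.1, -179.0]
wrist_force: [-6.3, 0.1, 4.9]
width: 0.0002
gripper_force: 3.3
```

Call:
play_rows:
  series:
    - [0,0,0,0,0,0]
    - [0,0,0,0,0,0]

```text
time: 10.18
eef_pos: [0.5268, -0.0629, 0.033]
ee_rot: [180.0, -0.1, -179.0]
wrist_force: [-7.1, -0.3, 6.1]
width: 0.0005
gripper_force: 3.3
```

Call:
play_rows:
  series:
    - [0.0125,0,0,0,0,0]
    - [0.056,0,0,0,0,0]
    - [0.056,0,0,0,0,0]
    - [0.056,0,-0.07,0,0,0]
    - [0.056,0,-0.12,0,0,0]
    - [0.056,0.07,-0.12,0,0,0]
    - [0.056,0.142,-0.12,0,0,0]
    - [0.056,0.142,-0.12,0,0,0]
    - [0.056,0.142,-0.12,0,0,0]

```text
time: 11.3
eef_pos: [0.482, 0.0499, 0.1293]
ee_rot: [-180.0, 0.1, -178.9]
wrist_force: [0.1, -0.5, -0.1]
width: 0.0003
gripper_force: 0.0
```

Run:
```python
from h import *
st()
p,d=cap('top','t4'); p2,d=cap('scene','s4')
cv2.imwrite('pics/s4c.png',np.vstack([cv2.resize(a,(540,299),interpolation=cv2.INTER_CUBIC) for a in (p[165:230,280:397,::-1],p2[125:190+25,240:357+45,::-1])])); st()
```

```text
t 11.3 chassis [-60.1 112.4 129.3] rot [-1.7998e+02  8.0000e-02 -1.7891e+02] F [ 0.07 -0.47 -0.13] w 0.0003077099027388525 q [  3.  -0. 121.  -0.  59. -88.]
t 11.4 chassis [-60.4 111.5 129.1] rot [-1.7998e+02  3.0000e-02 -1.7905e+02] F [-0.77 -0.24  0.2 ] w 0.0004568186183632742 q [  3.  -0. 121.  -0.  59. -88.]
```

View pics/s4c.png

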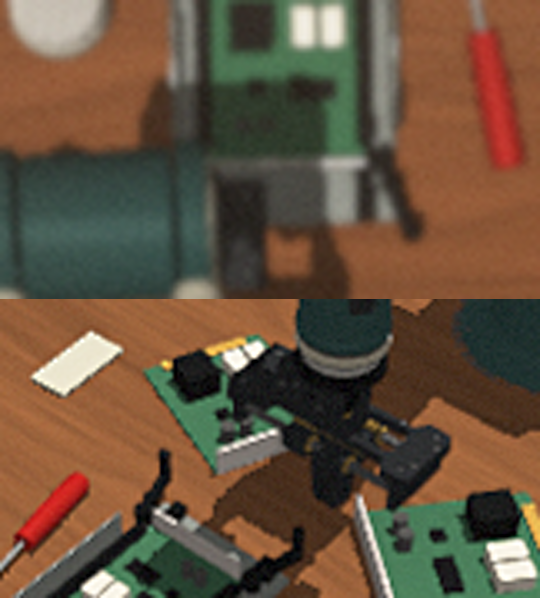

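The card stays seated against the connector, and the closed fingers stand left of the left tab (top half, tab at about (240,240)). I descend beside the tab, then sweep the left lever in to about 45°.

Call:
play_rows:
  series:
    - [0,0,0.06,0,0,0]
    - [0,0,0.1025,0,0,0]
    - [0,0,0.1025,0,0,0]
    - [0,0,0.1025,0,0,0]

```text
time: 11.9
eef_pos: [0.4822, 0.0491, 0.0481]
ee_rot: [-180.0, 0.1, -179.1]
wrist_force: [-0.6, -0.7, 0.2]
width: 0.0003
gripper_force: 0.0
```

Call:
play_rows:
  series:
    - [0.001,-0.0072,0,0,0,0]
    - [0.002,-0.0144,0,0,0,0]
    - [0.0034,-0.025,0,0,0,0]
    - [0.003,-0.0322,0,0,0,0]
    - [0.0021,-0.0394,0,0,0,0]

```text
time: 12.52
eef_pos: [0.4796, 0.0182, 0.0471]
ee_rot: [180.0, -0.1, -179.0]
wrist_force: [-3.2, 3.7, 2.5]
width: 0.0004
gripper_force: 2.0
```

Run:
```python
from h import *
st()
```

```text
t 12.525 chassis [-63.   80.8  47.1] rot [ 1.7997e+02 -5.0000e-02 -1.7900e+02] F [-3.24  3.73  2.55] w 0.00037218523612855684 q [ -1.   6. 125.   0.  49. -92.]
```

Call:
play_rows:
  series:
    - [-0.0015,-0.005,0,0,0,0]
    - [-0.003,-0.01,0,0,0,0]
    - [-0.005,-0.0145,0,0,0,0]
    - [-0.0069,-0.0188,0,0,0,0]
    - [-0.0113,-0.0256,0,0,0,0]
    - [-0.0156,-0.0325,0,0,0,0]
    - [-0.02,-0.0369,0,0,0,0]
    - [-0.02,-0.0369,0,0,0,0]

```text
time: 13.52
eef_pos: [0.4974, -0.0115, 0.0472]
ee_rot: [-180.0, 0.1, -179.0]
wrist_force: [-0.1, 1.5, -0.3]
width: 0.0005
gripper_force: 0.6
```

Call:
play_rows:
  series:
    - [0,0.0125,0,0,0,0]
    - [0,0.0125,-0.06,0,0,0]
    - [0,0.0125,-0.09,0,0,0]
    - [0.0138,-0.06,-0.09,0,0,0]
    - [0.0138,-0.138,-0.09,0,0,0]
    - [0.0138,-0.2156,-0.09,0,0,0]
    - [0.0138,-0.2156,-0.09,0,0,0]
    - [0.0138,-0.2156,-0.09,0,0,0]

```text
time: 14.52
eef_pos: [0.4887, -0.1834, 0.1191]
ee_rot: [180.0, 0.0, -179.0]
wrist_force: [-0.3, -0.2, -1.0]
width: 0.0004
gripper_force: 0.0
```

Run:
```python
from h import *
st()
p,d=cap('top','t5'); p2,d=cap('scene','s5')
cv2.imwrite('pics/s5c.png',np.vstack([cv2.resize(a,(540,299),interpolation=cv2.INTER_CUBIC) for a in (p[165:230,290:407,::-1],p2[125:190+25,240:357+45,::-1])])); st()
```

```text
t 14.525 chassis [ -57.4 -120.9  119.1] rot [ 1.8000e+02  1.0000e-02 -1.7904e+02] F [-0.3  -0.21 -1.01] w 0.0004155058039686091 q [ -23.    5.  117.    0.   58. -114.]
t 14.625 chassis [ -57.5 -119.8  119. ] rot [ 1.7999e+02 -1.0000e-02 -1.7891e+02] F [ 0.7   0.74 -0.29] w 0.0006108210808695313 q [ -23.    5.  117.    0.   58. -114.]
```

View pics/s5c.png

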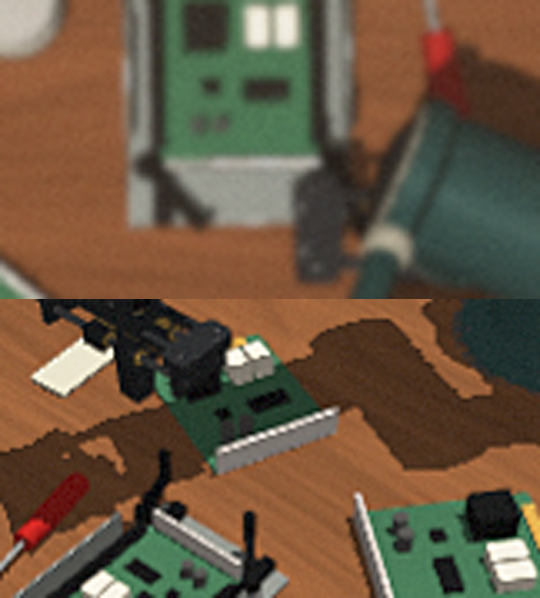

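The left lever stands at about 45° and the fingers are right of the right tab. I do the same on this side.

Call:
play_rows:
  series:
    - [0,0,0.05,0,0,0]
    - [0,0,0.09,0,0,0]
    - [0,0,0.09,0,0,0]
    - [0,0,0.09,0,0,0]

```text
time: 15.12
eef_pos: [0.4894, -0.1829, 0.048]
ee_rot: [-180.0, 0.1, -178.9]
wrist_force: [-0.7, -0.2, 1.0]
width: 0.0002
gripper_force: 0.0
```

Call:
play_rows:
  series:
    - [0.0026,0.0124,0,0,0,0]
    - [0.004,0.0184,0,0,0,0]
    - [0.0056,0.0244,0,0,0,0]
    - [0.0069,0.0363,0,0,0,0]
    - [0.0065,0.0435,0,0,0,0]
    - [0.0056,0.0506,0,0,0,0]
    - [0.0026,0.0606,0,0,0,0]
    - [-0.0013,0.0694,0,0,0,0]
    - [-0.0056,0.0763,0,0,0,0]
    - [-0.01,0.0831,0,0,0,0]
    - [-0.0144,0.0875,0,0,0,0]
    - [-0.0144,0.0875,0,0,0,0]

```text
time: 16.62
eef_pos: [0.4995, -0.1129, 0.0471]
ee_rot: [180.0, 0.0, -179.0]
wrist_force: [-0.0, -1.3, 0.6]
width: 0.0002
gripper_force: 0.4
```

Run:
```python
from h import *
st()
```

```text
t 16.625 chassis [-45.4 -50.6  47.1] rot [ 1.7997e+02  4.0000e-02 -1.7898e+02] F [-0.04 -1.3   0.64] w 0.00016256441507225724 q [ -16.    9.  121.    0.   49. -107.]
```

Call:
play_rows:
  series:
    - [0,-0.0125,0,0,0,0]
    - [0,-0.0125,-0.06,0,0,0]
    - [0.036,0,-0.08,0,0,0]
    - [0.036,0.063,-0.08,0,0,0]
    - [0.036,0.063,-0.08,0,0,0]
    - [0.036,0.063,-0.03,0,0,0]
    - [0.036,0.063,0,0,0,0]
    - [0.036,0.063,0,0,0,0]
  jaw: -0.6

```text
time: 17.62
eef_pos: [0.4674, -0.0638, 0.0452]
ee_rot: [179.9, -0.3, -179.0]
wrist_force: [1.1, -0.4, 0.1]
width: 0.0178
gripper_force: 0.0
```

Run:
```python
from h import *
st()
p,d=cap('top','t6'); p2,d=cap('scene','s6')
cv2.imwrite('pics/s6c.png',np.vstack([cv2.resize(a,(540,299),interpolation=cv2.INTER_CUBIC) for a in (p[165:230,290:407,::-1],p2[125:190+25,240:357+45,::-1])])); st()
```

```text
t 17.625 chassis [-76.6  -1.   45.2] rot [ 179.94   -0.25 -179.02] F [ 1.06 -0.39  0.12] w 0.017799730316013628 q [ -11.    6.  126.    0.   49. -102.]
t 17.725 chassis [-74.3  -1.3  47.5] rot [-1.8000e+02  2.0000e-02 -1.7903e+02] F [ 1.21 -0.13  0.06] w 0.017678543305242683 q [ -11.    5.  126.    0.   49. -102.]
```

View pics/s6c.png

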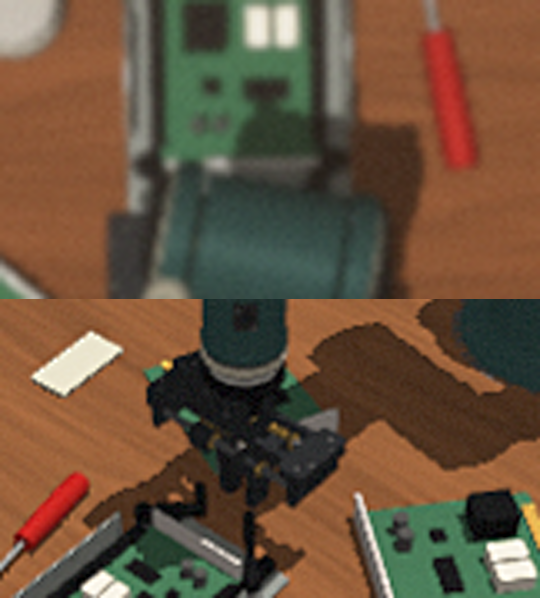

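Both levers are half in, with the two fingers behind both tabs. I push forward along the guides, driving both tabs together.

Call:
play_rows:
  series:
    - [-0.005,0.0015,0,0,0,0]
    - [-0.01,0.0015,0,0,0,0]
    - [-0.015,0.0015,0,0,0,0]
    - [-0.019,0.0015,0,0,0,0]
    - [-0.0225,0.0015,0,0,0,0]
    - [-0.026,0.0015,0,0,0,0]
    - [-0.03,0.0015,0,0,0,0]
    - [-0.034,0.0015,0,0,0,0]
    - [-0.034,0.0015,0,0,0,0]

```text
time: 18.85
eef_pos: [0.4967, -0.0618, 0.0471]
ee_rot: [-180.0, 0.0, -179.0]
wrist_force: [0.5, 0.0, 0.4]
width: 0.0175
gripper_force: 0.0
```

Run:
```python
from h import *
st()
```

```text
t 18.85 chassis [-47.3   0.5  47.1] rot [-1.8000e+02  1.0000e-02 -1.7899e+02] F [0.49 0.03 0.41] w 0.017499265911307058 q [ -10.    8.  123.   -0.   49. -101.]
```

Run:
```python
from h import *
inv=lambda p:R.from_euler('z',-YAW,degrees=True).apply(p-O)*1000
print(inv(onz('top',[(334.0,211.3)],.064)[0]),inv(onz('scene',[(314.7,191.2)],.064)[0]),inv(tri((334,211.3),(314.7,191.2))[0]))
# right tab in s6 scene crop (201,488)
print(inv(onz('scene',[(240+201*.3-.4,125+(488-299)*.301-.4)],.064)[0]))
```

```text
[-43.56476812  26.30626183  64.        ] [-39.38707322  37.20881548  64.        ] [-45.09461172  28.5207023   53.66136227]
[-41.33073899 -25.91147541  64.        ]
```

```bash
cat > tabs.py <<'E'
from h import *
inv=lambda p:R.from_euler('z',-YAW,degrees=True).apply(p-O)*1000
def amap(n,dep,bgr,lo=48,hi=72):
    P=inv(cloud(n,dep).reshape(-1,3)); dark=(bgr.max(-1)<70).reshape(-1)
    m=dark&(dep.reshape(-1)>0)&(P[:,2]>lo)&(P[:,2]<hi)&(P[:,0]>-85)&(P[:,0]<10)&(abs(P[:,1])<90)
    Q=P[m]; H=np.histogram2d(Q[:,0],Q[:,1],bins=[np.arange(-85,11,5),np.arange(-90,91,5)])[0].astype(int)
    print(n,'cols y +90..-90; rows x 10..-85')
    for i in range(len(H)-1,-1,-1): print('%4d '%(-85+5*i),''.join('%2s'%(c or '.') for c in H[i][::-1]))
E
python3 - <<'E'
from tabs import *
p,d=cap('scene','s7'); amap('scene',np.load('pics/s5.npy'),cv2.imread('pics/s5.png')); amap('scene',d,p)
st()
E
```

```text
scene cols y +90..-90; rows x 10..-85
   5   . . . . . . . . . . . . . . . . . . . . . . . . . . . . . . . . . . . .
   0   . . . . . . . . . . . . . . . . . . . . . . . . . . . . . . . . . . . .
  -5   . . . . . . . . . . . . . . . . . . . . . . . . . . . . . . . . . . . .
 -10   . . . . . . . . . . . . . . . . . . . . . . . . . . . . . . . . . . . .
 -15   . . . . . . . . . . . . . . . . . . . . . . . . . . . . . . . . . . . .
 -20   . . . . . . . . . . . . . . . . . . . . . . . . . . . . . . . . . . . .
 -25   . . . . . . . . . . . . . . . . . . . . . . . . . . . . . . . . . . . .
 -30   . . . . . . . . . . . . . . . . . . . . . . . . . . . . . . . . . . . .
 -35   . . . . . . . . . . . . . . . . . . . . . . . . . . . . . . . . . . . .
 -40   . . . . . . . . . . . 1 . . . . . . . . . . . . . . . . . . . . . . . .
 -45   . . . . . . . . . . 3 3 3 . . . . . . . . . . . . . . . . . . . . . . .
 -50   . . . . . . . . . . 1 2 1 . . . . . . . . . . . . . . . . . . . . . 2 .
 -55   . . . . . . . . . . . . . 1 . . . . . . . . . . . . . . . . . . . 2 3 4
 -60   . . . . . . . . . . . . . . 
[... 1427 characters left out ...]
55   . . . . . . . . . . . . 3 . . . . . 2 . . . . . . . . . . . . . . . . .
 -60   . . . . . . . . . . . . . . . . . . . . . . . . . . . . . . . . . . . .
 -65   . . . . . . . . . . . . . . . . . . . . . . . . . . . . . . . . . . . .
 -70   . . . . . . . . . . . . . . . . . . . . . . . . . . . . . . . . . . . .
 -75   . . . . . . . . . . . . . . . . . . . . . . . . . . . . . . . . . . . .
 -80   . . . . . . . . . . . . . . . . . . . . . . . . . . . . . . . . . . . .
 -85   . . . . . . . . . . . . . . . . . . . . . . . . . . . . . . . . . . . .
t 18.9 chassis [-47.5   0.5  47.1] rot [ 180.     -0.   -178.98] F [-0.57 -0.38  0.1 ] w 0.017726914066204913 q [ -10.    8.  123.    0.   49. -101.]
```

Depth shows the fingers slipped between the tabs: their outer edge is at about ±24 mm and the left tab is still at about (-46, 31). I back out, widen the jaw and push again.

Call:
play_rows:
  series:
    - [0.015,0,0,0,0,0]
    - [0.0344,0,0,0,0,0]
    - [0.0344,0,0,0,0,0]

```text
time: 19.27
eef_pos: [0.4665, -0.0621, 0.0466]
ee_rot: [180.0, -0.1, -179.0]
wrist_force: [0.0, 0.7, 0.4]
width: 0.0174
gripper_force: 0.0
```

Call:
play_rows:
  series:
    - [0,0,0,0,0,0]
    - [0,0,0,0,0,0]
    - [0,0,0,0,0,0]
  jaw: -0.18

```text
time: 19.65
eef_pos: [0.4692, -0.0623, 0.0472]
ee_rot: [-180.0, 0.0, -179.0]
wrist_force: [-0.3, -0.4, 0.6]
width: 0.0362
gripper_force: 0.0
```

Call:
play_rows:
  series:
    - [-0.005,0,0,0,0,0]
    - [-0.01,0,0,0,0,0]
    - [-0.015,0,0,0,0,0]
    - [-0.019,0,0,0,0,0]
    - [-0.0225,0,0,0,0,0]
    - [-0.026,0,0,0,0,0]

```text
time: 20.4
eef_pos: [0.4832, -0.0627, 0.0456]
ee_rot: [-179.9, -0.8, -178.9]
wrist_force: [-20.1, -6.7, 13.9]
width: 0.0363
gripper_force: 10.0
```

Run:
```python
from tabs import *
p,d=cap('scene','s8'); amap('scene',d,p)
st()
```

```text
scene cols y +90..-90; rows x 10..-85
   5   . . . . . . . . . . . . . . . . . . . . . . . . . . . . . . . . . . . .
   0   . . . . . . . . . . . . . . . . . . . . . . . . . . . . . . . . . . . .
  -5   . . . . . . . . . . . . . . . . . . . . . . . . . . . . . . . . . . . .
 -10   . . . . . . . . . . . . . . . . . . . . . . . . . . . . . . . . . . . .
 -15   . . . . . . . . . . . . . . . . . . . . . . . . . . . . . . . . . . . .
 -20   . . . . . . . . . . . . . . . . . . . . . . . . . . . . . . . . . . . .
 -25   . . . . . . . . . . . . . . . . . . . . . . . . . . . . . . . . . . . .
 -30   . . . . . . . . . . . . . . . . . . . . . . . . . . . . . . . . . . . .
 -35   . . . . . . . . . . . . . . . . . . . . . . . . . . . . . . . . . . . .
 -40   . . . . . . . . . . 1 4 4 . . . . . . . . . 4 3 . . . . . . . . . . . .
 -45   . . . . . . . . . . 2 3 2 . . . . . . . . . 5 2 1 . . . . . . . . . . .
 -50   . . . . . . . . . . 2 4 2 . . . . . . . . 4 3 1 . . . . . . . . . . . .
 -55   . . . . . . . . . . 1 4 . 4 . . . . . . . 8 3 3 . . . . . . . . . . . .
 -60   . . . . . . . . . . 2 1 . . . . . . . . 1 4 . . . . . . . . . . . . . .
 -65   . . . . . . . . . . 3 . . . . . . . . . . 8 . . . . . . . . . . . . . .
 -70   . . . . . . . . . . . 4 . . . . . . . . . 1 . . . . . . . . . . . . . .
 -75   . . . . . . . . . . . 2 . . . . . . . . . . . . . . . . . . . . . . . .
 -80   . . . . . . . . . . . . . . . . . . . . . . . . . . . . . . . . . . . .
 -85   . . . . . . . . . . . . . . . . . . . . . . . . . . . . . . . . . . . .
t 20.45 chassis [-60.8  -0.1  45.5] rot [-179.96   -0.84 -178.88] F [-16.08  -6.49   9.78] w 0.036101755260961974 q [ -10.    7.  124.   -0.   50. -101.]
```

Pushing straight along x wedges on friction, because the tabs must also travel inward. I ease off and close the jaw in steps while advancing, so the fingers follow the tabs' arcs.

Call:
play_rows:
  series:
    - [0.004,0,0,0,0,0]
    - [0.003,0,0,0,0,0]
    - [0.003,0,0,0,0,0]
  jaw: -0.355

```text
time: 20.82
eef_pos: [0.4838, -0.0618, 0.0458]
ee_rot: [180.0, -0.4, -179.0]
wrist_force: [-7.7, -1.4, 1.5]
width: 0.0287
gripper_force: 4.0
```

Run:
```python
from tabs import *
p,d=cap('scene','s9'); amap('scene',d,p)
st()
```

```text
scene cols y +90..-90; rows x 10..-85
   5   . . . . . . . . . . . . . . . . . . . . . . . . . . . . . . . . . . . .
   0   . . . . . . . . . . . . . . . . . . . . . . . . . . . . . . . . . . . .
  -5   . . . . . . . . . . . . . . . . . . . . . . . . . . . . . . . . . . . .
 -10   . . . . . . . . . . . . . . . . . . . . . . . . . . . . . . . . . . . .
 -15   . . . . . . . . . . . . . . . . . . . . . . . . . . . . . . . . . . . .
 -20   . . . . . . . . . . . . . . . . . . . . . . . . . . . . . . . . . . . .
 -25   . . . . . . . . . . . . . . . . . . . . . . . . . . . . . . . . . . . .
 -30   . . . . . . . . . . . . . . . . . . . . . . . . . . . . . . . . . . . .
 -35   . . . . . . . . . . . . . . . . . . . . . . . . . . . . . . . . . . . .
 -40   . . . . . . . . . . . 6 4 . . . . . . . . . 3 3 . . . . . . . . . . . .
 -45   . . . . . . . . . . . 3 3 1 . . . . . . . . 5 3 . . . . . . . . . . . .
 -50   . . . . . . . . . . . 5 2 2 1 . . . . . 1 2 3 . . . . . . . . . . . . .
 -55   . . . . . . . . . . . 2 1 2 1 . . . . . 7 4 4 2 . . . . . . . . . . . .
 -60   . . . . . . . . . . . 5 . . . . . . . . 7 . . . . . . . . . . . . . . .
 -65   . . . . . . . . . . . 4 1 . . . . . . 1 7 . . . . . . . . . . . . . . .
 -70   . . . . . . . . . . . 3 1 . . . . . . . 1 . . . . . . . . . . . . . . .
 -75   . . . . . . . . . . . . . . . . . . . . . . . . . . . . . . . . . . . .
 -80   . . . . . . . . . . . . . . . . . . . . . . . . . . . . . . . . . . . .
 -85   . . . . . . . . . . . . . . . . . . . . . . . . . . . . . . . . . . . .
t 20.875 chassis [-60.1   0.7  45.8] rot [ 179.97   -0.42 -178.96] F [-8.18 -1.52  2.77] w 0.028398918346920154 q [ -10.    7.  124.   -0.   49. -101.]
```

Call:
play_rows:
  series:
    - [-0.003,0,0,0,0,0]
    - [-0.005,0,0,0,0,0]
    - [-0.005,0,0,0,0,0]
  jaw: -0.48

```text
time: 21.25
eef_pos: [0.4864, -0.0616, 0.0456]
ee_rot: [180.0, -0.6, -178.9]
wrist_force: [-12.6, -1.8, 6.7]
width: 0.0229
gripper_force: 5.8
```

Call:
play_rows:
  series:
    - [-0.001,0,0,0,0,0]
    - [-0.001,0,0,0,0,0]
  jaw: -0.54

```text
time: 21.5
eef_pos: [0.4881, -0.0617, 0.0457]
ee_rot: [180.0, -0.5, -178.9]
wrist_force: [-10.0, -1.5, 3.0]
width: 0.0202
gripper_force: 4.9
```

Call:
play_rows:
  series:
    - [-0.003,0,0,0,0,0]
    - [-0.006,0,0,0,0,0]
    - [-0.006,0,0,0,0,0]
  jaw: -0.6

```text
time: 21.88
eef_pos: [0.4923, -0.0625, 0.0455]
ee_rot: [-179.9, -0.6, -178.9]
wrist_force: [-11.3, -5.8, 3.3]
width: 0.0175
gripper_force: 6.2
```

Call:
play_rows:
  series:
    - [-0.003,0,0,0,0,0]
    - [-0.003,0,0,0,0,0]
  jaw: -0.66

```text
time: 22.12
eef_pos: [0.4953, -0.0632, 0.0456]
ee_rot: [-179.9, -0.5, -178.9]
wrist_force: [-10.2, -8.0, 2.0]
width: 0.0148
gripper_force: 5.1
```

Run:
```python
from tabs import *
p,d=cap('scene','s10'); amap('scene',d,p)
st()
```

```text
scene cols y +90..-90; rows x 10..-85
   5   . . . . . . . . . . . . . . . . . . . . . . . . . . . . . . . . . . . .
   0   . . . . . . . . . . . . . . . . . . . . . . . . . . . . . . . . . . . .
  -5   . . . . . . . . . . . . . . . . . . . . . . . . . . . . . . . . . . . .
 -10   . . . . . . . . . . . . . . . . . . . . . . . . . . . . . . . . . . . .
 -15   . . . . . . . . . . . . . . . . . . . . . . . . . . . . . . . . . . . .
 -20   . . . . . . . . . . . . . . . . . . . . . . . . . . . . . . . . . . . .
 -25   . . . . . . . . . . . . . 1 . . . . . . . . . . . . . . . . . . . . . .
 -30   . . . . . . . . . . . . 1 6 2 . . . . . . . . . . . . . . . . . . . . .
 -35   . . . . . . . . . . . . 2 2 1 . . . . . . . . . . . . . . . . . . . . .
 -40   . . . . . . . . . . . . . 6 2 5 . . . 4 6 6 4 3 . . . . . . . . . . . .
 -45   . . . . . . . . . . . . 1 3 . . 1 . . 6 3 3 . 3 . . . . . . . . . . . .
 -50   . . . . . . . . . . . . . 4 . . . . 1 5 . . . . . . . . . . . . . . . .
 -55   . . . . . . . . . . . . 1 3 . . . . 1 2 . . . . . . . . . . . . . . . .
 -60   . . . . . . . . . . . . . 1 . . . . . . . . . . . . . . . . . . . . . .
 -65   . . . . . . . . . . . . . . . . . . . . . . . . . . . . . . . . . . . .
 -70   . . . . . . . . . . . . . . . . . . . . . . . . . . . . . . . . . . . .
 -75   . . . . . . . . . . . . . . . . . . . . . . . . . . . . . . . . . . . .
 -80   . . . . . . . . . . . . . . . . . . . . . . . . . . . . . . . . . . . .
 -85   . . . . . . . . . . . . . . . . . . . . . . . . . . . . . . . . . . . .
t 22.175 chassis [-48.8  -0.9  45.6] rot [-179.87   -0.5  -178.88] F [-10.23  -7.83   2.16] w 0.01461858359762776 q [ -10.    8.  123.   -0.   49. -101.]
```

The left tab advanced but the right one slipped outside its finger. I back off, shut the jaw and drive each lever along its own arc in turn.

Call:
play_rows:
  series:
    - [0.015,0.002,0,0,0,0]
    - [0.04,0.002,0,0,0,0]
    - [0.04,0.002,-0.0,0,0,0]
    - [0.04,0.002,0,0,0,0]

```text
time: 22.68
eef_pos: [0.4685, -0.0607, 0.0477]
ee_rot: [-180.0, 0.1, -179.0]
wrist_force: [-0.3, 0.4, 0.2]
width: 0.0151
gripper_force: 0.0
```

Call:
play_rows:
  series:
    - [0,-0.034,0,0,0,0]
    - [0,-0.034,0,0,0,0]
    - [0,-0.034,0,0,0,0]
  jaw: -1

```text
time: 23.05
eef_pos: [0.4683, -0.0877, 0.0472]
ee_rot: [180.0, 0.0, -179.0]
wrist_force: [-0.6, -0.0, 0.5]
width: 0.0003
gripper_force: 0.0
```

Run:
```python
from tabs import *
p,d=cap('scene','s11'); amap('scene',d,p)
st()
```

```text
scene cols y +90..-90; rows x 10..-85
   5   . . . . . . . . . . . . . . . . . . . . . . . . . . . . . . . . . . . .
   0   . . . . . . . . . . . . . . . . . . . . . . . . . . . . . . . . . . . .
  -5   . . . . . . . . . . . . . . . . . . . . . . . . . . . . . . . . . . . .
 -10   . . . . . . . . . . . . . . . . . . . . . . . . . . . . . . . . . . . .
 -15   . . . . . . . . . . . . . . . . . . . . . . . . . . . . . . . . . . . .
 -20   . . . . . . . . . . . . . . . . . . . . . . . . . . . . . . . . . . . .
 -25   . . . . . . . . . . . . . 1 . . . . . . . . . . . . . . . . . . . . . .
 -30   . . . . . . . . . . . . 2 7 1 . . . . . . . . . . . . . . . . . . . . .
 -35   . . . . . . . . . . . . 2 . 2 . . . . . . . . . . . . . . . . . . . . .
 -40   . . . . . . . . . . . . . . 1 . . . . . . . 2 4 . . . . . . . . . . . .
 -45   . . . . . . . . . . . . . . . . . . . . . . 6 1 1 . . . . . . . . . . .
 -50   . . . . . . . . . . . . . . . . . . . . . . . 2 . . . . . . . . . . . .
 -55   . . . . . . . . . . . . . . . . . . . . . . . . . . . . . . . . . . . .
 -60   . . . . . . . . . . . . . . . . . . . . . . . . . . . . . . . . . . . .
 -65   . . . . . . . . . . . . . . . . . . . 2 3 . . 1 1 . . . . . . . . . . .
 -70   . . . . . . . . . . . . . . . . . . . 5 3 5 5 5 5 3 . . . . . . . . . .
 -75   . . . . . . . . . . . . . . . . . . . 3 . . . 1 . . . . . . . . . . . .
 -80   . . . . . . . . . . . . . . . . . . . 4 . . . . . . . . . . . . . . . .
 -85   . . . . . . . . . . . . . . . . . . . 5 . . . . . . . . . . . . . . . .
t 23.1 chassis [-76.4 -24.7  47.1] rot [ 1.7998e+02  1.0000e-02 -1.7900e+02] F [0.16 0.47 0.49] w 0.0007280864733300301 q [ -14.    6.  126.    0.   49. -105.]
```

Call:
play_rows:
  series:
    - [-0.01,-0.004,0,0,0,0]
    - [-0.0219,-0.004,0,0,0,0]
    - [-0.0255,-0.002,0,0,0,0]
    - [-0.0294,0.0015,0,0,0,0]
    - [-0.0325,0.0037,0,0,0,0]
    - [-0.0356,0.0059,0,0,0,0]
    - [-0.039,0.0078,0,0,0,0]
    - [-0.0425,0.0096,0,0,0,0]
    - [-0.046,0.011,0,0,0,0]
    - [-0.05,0.0121,0,0,0,0]

```text
time: 24.35
eef_pos: [0.5037, -0.0759, 0.0461]
ee_rot: [179.8, -0.5, -179.0]
wrist_force: [-12.3, 4.9, 9.9]
width: 0.0007
gripper_force: 6.2
```

Run:
```python
from tabs import *
p,d=cap('scene','s12'); amap('scene',d,p)
st()
```

```text
scene cols y +90..-90; rows x 10..-85
   5   . . . . . . . . . . . . . . . . . . . . . . . . . . . . . . . . . . . .
   0   . . . . . . . . . . . . . . . . . . . . . . . . . . . . . . . . . . . .
  -5   . . . . . . . . . . . . . . . . . . . . . . . . . . . . . . . . . . . .
 -10   . . . . . . . . . . . . . . . . . . . . . . . . . . . . . . . . . . . .
 -15   . . . . . . . . . . . . . . . . . . . . . . . . . . . . . . . . . . . .
 -20   . . . . . . . . . . . . . . . . . . . 2 3 1 . . . . . . . . . . . . . .
 -25   . . . . . . . . . . . . . . . . . . . 1 4 3 . . . . . . . . . . . . . .
 -30   . . . . . . . . . . . . 3 4 2 . . 4 3 2 5 3 3 1 . . . . . . . . . . . .
 -35   . . . . . . . . . . . . 2 1 2 . . 5 1 4 2 1 2 . . . . . . . . . . . . .
 -40   . . . . . . . . . . . . . . . . 1 4 . . . . . . . . . . . . . . . . . .
 -45   . . . . . . . . . . . . . . . . . 5 . . . . . . . . . . . . . . . . . .
 -50   . . . . . . . . . . . . . . . . . 4 . . . . . . . . . . . . . . . . . .
 -55   . . . . . . . . . . . . . . . . . . . . . . . . . . . . . . . . . . . .
 -60   . . . . . . . . . . . . . . . . . . . . . . . . . . . . . . . . . . . .
 -65   . . . . . . . . . . . . . . . . . . . . . . . . . . . . . . . . . . . .
 -70   . . . . . . . . . . . . . . . . . . . . . . . . . . . . . . . . . . . .
 -75   . . . . . . . . . . . . . . . . . . . . . . . . . . . . . . . . . . . .
 -80   . . . . . . . . . . . . . . . . . . . . . . . . . . . . . . . . . . . .
 -85   . . . . . . . . . . . . . . . . . . . . . . . . . . . . . . . . . . . .
t 24.4 chassis [-40.4 -13.5  46.1] rot [ 179.83   -0.55 -178.98] F [-10.77   3.31   7.03] w 0.000740381943737317 q [ -11.    9.  121.    0.   50. -102.]
```

The right lever is now at about 71°. Now the left one.

Call:
play_rows:
  series:
    - [0.015,0,0,0,0,0]
    - [0.035,0,0,0,0,0]
    - [0.035,0.0425,0,0,0,0]
    - [0.035,0.0425,0,0,0,0]
    - [0.035,0.0425,0,0,0,0]

```text
time: 25.02
eef_pos: [0.479, -0.0444, 0.0473]
ee_rot: [-180.0, 0.0, -178.9]
wrist_force: [0.0, -0.1, -0.3]
width: 0.0003
gripper_force: 0.0
```

Call:
play_rows:
  series:
    - [-0.01,0,0,0,0,0]
    - [-0.0195,0,0,0,0,0]
    - [-0.0225,0,0,0,0,0]
    - [-0.0252,-0.0017,0,0,0,0]
    - [-0.028,-0.0037,0,0,0,0]
    - [-0.0315,-0.005,0,0,0,0]
    - [-0.035,-0.006,0,0,0,0]
    - [-0.0378,-0.007,0,0,0,0]
    - [-0.0406,-0.0075,0,0,0,0]

```text
time: 26.15
eef_pos: [0.5085, -0.0502, 0.0466]
ee_rot: [-179.9, -0.4, -178.9]
wrist_force: [-11.8, -6.2, 9.3]
width: 0.0004
gripper_force: 6.1
```

Run:
```python
from tabs import *
p,d=cap('scene','s13'); amap('scene',d,p)
st()
```

```text
scene cols y +90..-90; rows x 10..-85
   5   . . . . . . . . . . . . . . . . . . . . . . . . . . . . . . . . . . . .
   0   . . . . . . . . . . . . . . . . . . . . . . . . . . . . . . . . . . . .
  -5   . . . . . . . . . . . . . . . . . . . . . . . . . . . . . . . . . . . .
 -10   . . . . . . . . . . . . . . . . . . . . . . . . . . . . . . . . . . . .
 -15   . . . . . . . . . . . . . . 7 . . . . . . . . . . . . . . . . . . . . .
 -20   . . . . . . . . . . . . . 2 2 1 . . . . . 2 . . . . . . . . . . . . . .
 -25   . . . . . . . . . . . 1 4 9 2 3 3 4 . 1 8 3 . . . . . . . . . . . . . .
 -30   . . . . . . . . . . . . 4 1 2 2 4 1 . . 2 . . . . . . . . . . . . . . .
 -35   . . . . . . . . . . . . 3 . . . . . . . 1 . . . . . . . . . . . . . . .
 -40   . . . . . . . . . . . . 4 . . . . . . . . . . . . . . . . . . . . . . .
 -45   . . . . . . . . . . . . 4 . . . . . . . . . . . . . . . . . . . . . . .
 -50   . . . . . . . . . . . . . . . . . . . . . . . . . . . . . . . . . . . .
 -55   . . . . . . . . . . . . . . . . . . . . . . . . . . . . . . . . . . . .
 -60   . . . . . . . . . . . . . . . . . . . . . . . . . . . . . . . . . . . .
 -65   . . . . . . . . . . . . . . . . . . . . . . . . . . . . . . . . . . . .
 -70   . . . . . . . . . . . . . . . . . . . . . . . . . . . . . . . . . . . .
 -75   . . . . . . . . . . . . . . . . . . . . . . . . . . . . . . . . . . . .
 -80   . . . . . . . . . . . . . . . . . . . . . . . . . . . . . . . . . . . .
 -85   . . . . . . . . . . . . . . . . . . . . . . . . . . . . . . . . . . . .
t 26.2 chassis [-35.   11.8  46.6] rot [-179.94   -0.36 -178.95] F [-10.82  -5.65   7.97] w 0.0002250465326136057 q [ -8.   9. 121.  -0.  50. -99.]
```

Call:
play_rows:
  series:
    - [0.012,0,0,0,0,0]
    - [0.03,-0.016,0,0,0,0]
    - [0.03,-0.016,0,0,0,0]
    - [0.03,-0.016,0,0,0,0]
  jaw: -0.7

```text
time: 26.7
eef_pos: [0.4882, -0.063, 0.0474]
ee_rot: [180.0, 0.1, -179.0]
wrist_force: [-0.9, 0.1, 0.7]
width: 0.0132
gripper_force: 0.0
```

Call:
play_rows:
  series:
    - [-0.01,0,0,0,0,0]
    - [-0.0195,0,0,0,0,0]
    - [-0.0225,0,0,0,0,0]
    - [-0.0252,0,0,0,0,0]
    - [-0.028,0,0,0,0,0]
    - [-0.0315,0,0,0,0,0]
    - [-0.034,0,0,0,0,0]

```text
time: 27.58
eef_pos: [0.5088, -0.0606, 0.0454]
ee_rot: [179.8, -0.8, -179.0]
wrist_force: [-15.9, 5.0, 10.7]
width: 0.0131
gripper_force: 7.9
```

Run:
```python
from tabs import *
p,d=cap('scene','s14'); amap('scene',d,p)
st()
```

```text
scene cols y +90..-90; rows x 10..-85
   5   . . . . . . . . . . . . . . . . . . . . . . . . . . . . . . . . . . . .
   0   . . . . . . . . . . . . . . . . . . . . . . . . . . . . . . . . . . . .
  -5   . . . . . . . . . . . . . . . . . . . . . . . . . . . . . . . . . . . .
 -10   . . . . . . . . . . . . . . . . . . . . . . . . . . . . . . . . . . . .
 -15   . . . . . . . . . . . . . 2 6 . . . . 5 4 . . . . . . . . . . . . . . .
 -20   . . . . . . . . . . . . . 3 3 1 1 . . 5 2 1 . . . . . . . . . . . . . .
 -25   . . . . . . . . . . . . . 4 4 1 . . 2 6 2 2 . . . . . . . . . . . . . .
 -30   . . . . . . . . . . . . 2 4 2 1 . . 6 1 3 2 1 . . . . . . . . . . . . .
 -35   . . . . . . . . . . . . 1 3 . . . . 3 . . . . . . . . . . . . . . . . .
 -40   . . . . . . . . . . . . 4 2 . . . . 4 . . . . . . . . . . . . . . . . .
 -45   . . . . . . . . . . . . . 2 . . . . . . . . . . . . . . . . . . . . . .
 -50   . . . . . . . . . . . . . . . . . . . . . . . . . . . . . . . . . . . .
 -55   . . . . . . . . . . . . . . . . . . . . . . . . . . . . . . . . . . . .
 -60   . . . . . . . . . . . . . . . . . . . . . . . . . . . . . . . . . . . .
 -65   . . . . . . . . . . . . . . . . . . . . . . . . . . . . . . . . . . . .
 -70   . . . . . . . . . . . . . . . . . . . . . . . . . . . . . . . . . . . .
 -75   . . . . . . . . . . . . . . . . . . . . . . . . . . . . . . . . . . . .
 -80   . . . . . . . . . . . . . . . . . . . . . . . . . . . . . . . . . . . .
 -85   . . . . . . . . . . . . . . . . . . . . . . . . . . . . . . . . . . . .
t 27.625 chassis [-35.    1.5  45.3] rot [ 179.83   -0.81 -178.97] F [-15.68   4.02  10.64] w 0.012975358921940731 q [ -10.   10.  121.    0.   50. -101.]
```

Both tabs are now level and moving together, so I keep driving.

Call:
play_rows:
  series:
    - [-0.002,0,0,0,0,0]
    - [-0.004,0,0,0,0,0]
    - [-0.006,0,0,0,0,0]
    - [-0.008,0,0,0,0,0]
    - [-0.01,0,0,0,0,0]

```text
time: 28.25
eef_pos: [0.5156, -0.06, 0.0444]
ee_rot: [179.8, -0.9, -179.0]
wrist_force: [-16.3, 4.8, 7.5]
width: 0.0133
gripper_force: 8.0
```

Call:
play_rows:
  series:
    - [-0.0015,0,0,0,0,0]
    - [-0.003,0,0,0,0,0]
    - [-0.003,0,0,0,0,0]

```text
time: 28.62
eef_pos: [0.5181, -0.0602, 0.0443]
ee_rot: [179.8, -0.9, -179.0]
wrist_force: [-15.4, 4.0, 6.0]
width: 0.0136
gripper_force: 7.4
```

Run:
```python
from tabs import *
p,d=cap('scene','s15'); amap('scene',d,p)
st()
```

```text
scene cols y +90..-90; rows x 10..-85
   5   . . . . . . . . . . . . . . . . . . . . . . . . . . . . . . . . . . . .
   0   . . . . . . . . . . . . . . . . . . . . . . . . . . . . . . . . . . . .
  -5   . . . . . . . . . . . . . . 3 2 . . 1 4 4 . . . . . . . . . . . . . . .
 -10   . . . . . . . . . . . . . 2 5 2 1 . 3 3 3 . . . . . . . . . . . . . . .
 -15   . . . . . . . . . . . . . 7 2 3 . . 1 4 4 . . . . . . . . . . . . . . .
 -20   . . . . . . . . . . . . 2 2 1 2 . . 5 4 1 1 . . . . . . . . . . . . . .
 -25   . . . . . . . . . . . . 2 3 . . . . 2 1 . . . . . . . . . . . . . . . .
 -30   . . . . . . . . . . . . 4 2 . . . . 4 . . . . . . . . . . . . . . . . .
 -35   . . . . . . . . . . . . 1 2 . . . . 2 . . . . . . . . . . . . . . . . .
 -40   . . . . . . . . . . . . . . . . . . . . . . . . . . . . . . . . . . . .
 -45   . . . . . . . . . . . . . . . . . . . . . . . . . . . . . . . . . . . .
 -50   . . . . . . . . . . . . . . . . . . . . . . . . . . . . . . . . . . . .
 -55   . . . . . . . . . . . . . . . . . . . . . . . . . . . . . . . . . . . .
 -60   . . . . . . . . . . . . . . . . . . . . . . . . . . . . . . . . . . . .
 -65   . . . . . . . . . . . . . . . . . . . . . . . . . . . . . . . . . . . .
 -70   . . . . . . . . . . . . . . . . . . . . . . . . . . . . . . . . . . . .
 -75   . . . . . . . . . . . . . . . . . . . . . . . . . . . . . . . . . . . .
 -80   . . . . . . . . . . . . . . . . . . . . . . . . . . . . . . . . . . . .
 -85   . . . . . . . . . . . . . . . . . . . . . . . . . . . . . . . . . . . .
t 28.675 chassis [-25.8   1.7  44.2] rot [ 179.81   -0.92 -178.97] F [-15.28   2.67   5.39] w 0.013219485675275065 q [  -9.   11.  120.    0.   50. -100.]
```

Call:
play_rows:
  series:
    - [-0.00125,0,0,0,0,0]
    - [-0.0025,0,0,0,0,0]
    - [-0.00375,0,0,0,0,0]
    - [-0.00375,0,0,0,0,0]

```text
time: 29.18
eef_pos: [0.521, -0.0606, 0.0441]
ee_rot: [179.8, -0.9, -179.0]
wrist_force: [-15.6, 2.0, 4.4]
width: 0.0131
gripper_force: 7.1
```

Call:
play_rows:
  series:
    - [-0.00125,0,0,0,0,0]
    - [-0.0025,0,0,0,0,0]
    - [-0.0025,0,0,0,0,0]

```text
time: 29.55
eef_pos: [0.5227, -0.0607, 0.044]
ee_rot: [179.9, -1.0, -179.0]
wrist_force: [-15.7, 1.6, 5.4]
width: 0.0135
gripper_force: 7.5
```

Call:
play_rows:
  series:
    - [-0.00125,0,0,0,0,0]
    - [-0.00125,0,0,0,0,0]

```text
time: 29.8
eef_pos: [0.5236, -0.0607, 0.044]
ee_rot: [179.9, -1.0, -178.9]
wrist_force: [-15.5, 1.7, 6.1]
width: 0.0135
gripper_force: 7.5
```

Call:
play_rows:
  series:
    - [-0.00125,0,0,0,0,0]
    - [-0.00125,0,0,0,0,0]

```text
time: 30.05
eef_pos: [0.5245, -0.0608, 0.044]
ee_rot: [179.9, -1.0, -179.0]
wrist_force: [-15.9, 0.6, 5.5]
width: 0.0133
gripper_force: 7.6
```

Call:
play_rows:
  series:
    - [-0.00125,0,0,0,0,0]
    - [-0.00125,0,0,0,0,0]

```text
time: 30.3
eef_pos: [0.5247, -0.0607, 0.0439]
ee_rot: [179.9, -1.1, -179.0]
wrist_force: [-17.9, 1.0, 8.3]
width: 0.0133
gripper_force: 8.7
```

Call:
play_rows:
  series:
    - [-0.00125,0,0,0,0,0]
    - [-0.00125,0,0,0,0,0]

```text
time: 30.55
eef_pos: [0.5249, -0.0607, 0.0438]
ee_rot: [179.8, -1.2, -179.0]
wrist_force: [-19.6, -0.2, 10.1]
width: 0.0131
gripper_force: 9.8
```

Call:
play_rows:
  series:
    - [-0.00125,0,0,0,0,0]
    - [-0.00125,0,0,0,0,0]

```text
time: 30.8
eef_pos: [0.5251, -0.0606, 0.0438]
ee_rot: [179.8, -1.3, -179.0]
wrist_force: [-22.1, 0.8, 10.6]
width: 0.0133
gripper_force: 11.0
```

Force is rising against the stop. I check each lever by pressing it alone.

Call:
play_rows:
  series:
    - [0.015,0,0,0,0,0]
    - [0.035,0,0,0,0,0]
    - [0.035,0.02,0,0,0,0]
    - [0.035,0.02,0,0,0,0]
  jaw: -1

```text
time: 31.3
eef_pos: [0.5078, -0.0453, 0.0476]
ee_rot: [-180.0, 0.1, -178.9]
wrist_force: [0.4, 0.1, 0.6]
width: -0.0001
gripper_force: 0.0
```

Run:
```python
from tabs import *
p,d=cap('scene','s16'); amap('scene',d,p)
st()
```

```text
scene cols y +90..-90; rows x 10..-85
   5   . . . . . . . . . . . . . . . . . . . 2 . . . . . . . . . . . . . . . .
   0   . . . . . . . . . . . . . 2 4 4 . . 2 6 . . . . . . . . . . . . . . . .
  -5   . . . . . . . . . . . . . . 5 1 . . 1 3 2 . . . . . . . . . . . . . . .
 -10   . . . . . . . . . . . . . . 1 1 . . . 1 2 . . . . . . . . . . . . . . .
 -15   . . . . . . . . . . . . . . . . . . . . . . . . . . . . . . . . . . . .
 -20   . . . . . . . . . . . . . . . . . . . . . . . . . . . . . . . . . . . .
 -25   . . . . . . . . . . . 4 4 . 3 5 2 . . . . . . . . . . . . . . . . . . .
 -30   . . . . . . . . . . . 5 1 4 4 5 1 2 . . . . . . . . . . . . . . . . . .
 -35   . . . . . . . . . . . 3 . . . . . . . . . . . . . . . . . . . . . . . .
 -40   . . . . . . . . . . . 5 . . . . . . . . . . . . . . . . . . . . . . . .
 -45   . . . . . . . . . . . 3 . . . . . . . . . . . . . . . . . . . . . . . .
 -50   . . . . . . . . . . . . . . . . . . . . . . . . . . . . . . . . . . . .
 -55   . . . . . . . . . . . . . . . . . . . . . . . . . . . . . . . . . . . .
 -60   . . . . . . . . . . . . . . . . . . . . . . . . . . . . . . . . . . . .
 -65   . . . . . . . . . . . . . . . . . . . . . . . . . . . . . . . . . . . .
 -70   . . . . . . . . . . . . . . . . . . . . . . . . . . . . . . . . . . . .
 -75   . . . . . . . . . . . . . . . . . . . . . . . . . . . . . . . . . . . .
 -80   . . . . . . . . . . . . . . . . . . . . . . . . . . . . . . . . . . . .
 -85   . . . . . . . . . . . . . . . . . . . . . . . . . . . . . . . . . . . .
t 31.35 chassis [-35.7  16.4  47.7] rot [-1.7998e+02  1.0000e-01 -1.7891e+02] F [1.   0.59 0.67] w 0.0002979863236812193 q [ -8.   9. 122.   0.  49. -99.]
```

Call:
play_rows:
  series:
    - [-0.01,0,0,0,0,0]
    - [-0.018,0,0,0,0,0]
    - [-0.021,0,0,0,0,0]
    - [-0.0235,0,0,0,0,0]
    - [-0.026,0,0,0,0,0]
    - [-0.026,0,0,0,0,0]

```text
time: 32.1
eef_pos: [0.5255, -0.0463, 0.0467]
ee_rot: [-180.0, -0.3, -179.0]
wrist_force: [-6.9, -1.9, 6.8]
width: 0.0007
gripper_force: 3.5
```

Call:
play_rows:
  series:
    - [0.015,0,0,0,0,0]
    - [0.026,0,0,0,0,0]
    - [0.026,-0.04,0,0,0,0]
    - [0.026,-0.04,0,0,0,0]
    - [0.026,-0.04,0,0,0,0]

```text
time: 32.72
eef_pos: [0.5074, -0.0781, 0.0471]
ee_rot: [180.0, 0.0, -179.0]
wrist_force: [0.0, -0.4, 0.1]
width: 0.0001
gripper_force: 0.0
```

Call:
play_rows:
  series:
    - [-0.01,0,0,0,0,0]
    - [-0.018,0,0,0,0,0]
    - [-0.021,0,0,0,0,0]
    - [-0.0235,0,0,0,0,0]
    - [-0.026,0,0,0,0,0]
    - [-0.026,0,0,0,0,0]

```text
time: 33.48
eef_pos: [0.5264, -0.0777, 0.0467]
ee_rot: [180.0, -0.3, -179.0]
wrist_force: [-6.5, 0.2, 4.8]
width: 0.0003
gripper_force: 3.0
```

Call:
play_rows:
  series:
    - [-0.002,0,0,0,0,0]
    - [-0.005,0,0,0,0,0]
    - [-0.005,0,0,0,0,0]

```text
time: 33.85
eef_pos: [0.5267, -0.0775, 0.0462]
ee_rot: [179.9, -0.7, -179.0]
wrist_force: [-14.6, -0.4, 13.5]
width: 0.0003
gripper_force: 7.6
```

Call:
play_rows:
  series:
    - [0.015,0,0,0,0,0]
    - [0.03,0,0,0,0,0]
    - [0.03,0.04,0,0,0,0]
    - [0.03,0.04,0,0,0,0]
    - [0.015,0.04,0,0,0,0]
    - [0.006,0.04,0,0,0,0]
    - [0,0.04,0,0,0,0]
    - [0,0.04,0,0,0,0]

```text
time: 34.85
eef_pos: [0.5261, -0.0468, 0.046]
ee_rot: [180.0, -0.8, -179.0]
wrist_force: [-17.2, -2.8, 14.3]
width: 0.0003
gripper_force: 8.8
```

Both are hard on their stops. I retreat upward and check the card and surroundings.

Call:
play_rows:
  series:
    - [0.015,0,0,0,0,0]
    - [0.035,0,0,0,0,0]
    - [0.06,0,-0.05,0,0,0]
    - [0.06,0,-0.13,0,0,0]
    - [0.06,0.1,-0.2,0,0,0]
    - [0.06,0.2,-0.2,0,0,0]
    - [0.06,0.3,-0.2,0,0,0]
    - [0.06,0.3,-0.2,0,0,0]
    - [0.06,0.3,-0.2,0,0,0]

```text
time: 35.98
eef_pos: [0.4794, 0.1968, 0.2078]
ee_rot: [179.9, 0.1, -178.7]
wrist_force: [-0.4, -0.2, 0.0]
width: 0.0002
gripper_force: 0.0
```

Run:
```python
from tabs import *
p,d=cap('scene','s17'); amap('scene',d,p)
p,dt=cap('top','t17'); st()
q=cv2.imread('pics/top0.png'); h0=cv2.cvtColor(q,cv2.COLOR_BGR2HSV); h1=cv2.cvtColor(p,cv2.COLOR_RGB2HSV)
def green(h):
    m=cv2.inRange(h,(50,70,40),(85,255,255)); m[:150]=0;m[215:]=0;m[:,:322]=0;m[:,362:]=0
    v,u=np.nonzero(m); r=[v[(u==c)&(v>175)].max() for c in range(332,355) if ((u==c)&(v>175)).any()]; return np.median(r)
print('green front row',green(h0),green(h1))
C=inv(cloud('top',dt).reshape(-1,3)); m=(abs(C[:,1])<9999)&(abs(C[:,1])<48)&(abs(C[:,1])>22)&(C[:,2]>38)&(C[:,2]<56)&(C[:,0]>-60)&(C[:,0]<15)
print('plate top x',np.median(C[m,0]),m.sum())
# plate white stripe rows
print([int(np.argmax(p[195:212,c].sum(-1).astype(int)))+195 for c in range(328,358,3)])
print(onz('top',[(342,r) for r in (194,196,198,200)],.046)[:,0])
df=cv2.absdiff(cv2.cvtColor(p,cv2.COLOR_RGB2BGR),q).max(-1); df=cv2.morphologyEx((df>45).astype(np.uint8),cv2.MORPH_OPEN,np.ones((3,3)))
n,l,s,c=cv2.connectedComponentsWithStats(df)
for i in range(1,n):
    if s[i,4]>12: print(s[i])
```

```text
scene cols y +90..-90; rows x 10..-85
   5   . . . . . . . . . . . . . . . . . . . 1 . . . . . . . . . . . . . . . .
   0   . . . . . . . . . . . . . 1 5 4 . . 2 5 3 . . . . . . . . . . . . . . .
  -5   . . . . . . . . . . . . . . 4 1 1 . . 2 1 . . . . . . . . . . . . . . .
 -10   . . . . . . . . . . . . . . . 1 . . . . . 1 . . . . . . . . . . . . . .
 -15   . . . . . . . . . . . . . . . . . . . . . . . . . . . . . . . . . . . .
 -20   . . . . . . . . . . . . . . . . . . . . . . . . . . . . . . . . . . . .
 -25   . . . . . . . . . . . . . . . . . . . . . . . . . . . . . . . . . . . .
 -30   . . . . . . . . . . . . . . . . . . . . . . . . . . . . . . . . . . . .
 -35   . . . . . . . . . . . . . . . . . . . . . . . . . . . . . . . . . . . .
 -40   . . . . . . . . . . . . . . . . . . . . . . . . . . . . . . . . . . . .
 -45   . . . . . . . . . . . . . . . . . . . . . . . . . . . . . . . . . . . .
 -50   . . . . . . . . . . . . . . . . . . . . . . . . . . . . . . . . . . . .
 -55   . . . . . . . . . . . . . . . . . . . . . . . . . . . . . . . . . . . .
 -60   . . . . . . . . . . . . . . 
[... 701 characters left out ...]
97, 210]
[0.55680318 0.55029181 0.54378352 0.5372783 ]
[332 149  11   3  33]
[328 154  23   3  69]
[326 160  29  13 277]
[ 205  175  112  127 5461]
[330 175   9  11  71]
[342 175  13  10 125]
[339 192  14   8  76]
[325 200  32   9 206]
[363 202   9  15  75]
[318 204   5   9  39]
[ 289  217   90  147 3763]
[ 112  267  126   54 3118]
[ 284  297   47   46 1081]
[ 48 320   5   4  18]
[ 240  322   61   78 3416]
[ 44 330   8  21 107]
[  77  330   82   70 2496]
[ 11 333  29  10 209]
[ 34 347   6   8  39]
[ 22 352  28  37 491]
[ 53 356   6   6  29]
[ 62 358   7   9  40]
[320 362  24  11 109]
[315 374  44  26 351]
[ 14 390   6   4  20]
[ 67 391   9   9  42]
[ 20 393   6   7  34]
[ 31 394  12   6  37]
```

```bash
python3 -c "
from station import ctrl
print(ctrl.job_done())"
```

```text
the job is handed in; nothing more can be done
None
```

The card was pushed to about 7 N clear contact with both levers open, then both levers were driven to their stops; the final images put the card home and show no object displaced, and the job is handed in.

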